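Set out the soldering place

ROBOT

A 6-joint arm with a two-finger parallel gripper is mounted at the origin on the work surface. World frame = base frame: x ahead of the robot, y to its left, z up, the work surface at z = 0. Lengths are in m, angles in rad, forces in N, time in s.
With the tool pointing down it reaches from about 0.325 to 0.875 m from the base axis. Payload 4.4 kg.
Tool frame: the origin (TCP) lies where the fingers leave the gripper's body, on its centre line; the fingertips stand 73 mm ahead of it and the grasp point (between the pads) lies 54 mm ahead of it; z points along the fingers, y is the line along which they close (so a half turn about z gives the same grasp; the last joint's range is limited). The gripper opens to 85 mm and grips with 20 to 120 N. Pads are 22 mm wide; open, the fingers measure 114 mm over their backs; the gripper's body (76 mm by 85 mm) begins 54 mm behind the grasp point. The pads swing forward as they close: fully open they stand 13 mm farther back than shut.
Start: joints at [-1.435, 0.207, 1.542, -0, 1.393, -0.15], TCP at [0.162, -0.552, 0.304] pointing down, gripper open.
Joint ranges: [-2.73, 2.73], [-0.86, 2.22], [0.23, 2.46], [-1.11, 4.25], [0.08, 2.63], [-2.82, 2.82]. Speed limits (rad/s): [2.79, 2.79, 3.14, 3.14, 3.14, 3.14].

INTERFACE

Orientations are given as [roll, pitch, yaw] about the fixed x, y, z axes, in that order (R = Rz(yaw) Ry(pitch) Rx(roll)).
In Python, from rig import bot gives the robot as it stands.
- The arm moves only by the tool jog_arm, never from a script. Its argument "moves" is a list of rows, each a list of 6 numbers: the shift along the tool's x, y, z as a fraction of full scale, then the turn, a rotation vector about the tool's x, y, z as a fraction of full scale. A call has 1 to 12 rows; each row is the pose to reach, as a shift and turn from the pose commanded when the call began, along the tool's axes at that moment; what a row does not reach only later rows make up. Full scale, the value 1, is 0.15 m for a shift and pi/2 rad for a turn. A row lasts 1/12 s, in which the tool goes at most 41.7 mm and 7.16 degrees, less where a joint would pass 70% of its speed; a pose out of reach is approached as far as the arm can. A call with a number of a shift or a turn outside -1 to 1 is refused whole. A call with a gripper value outside its range is refused whole. "claw" is the closure, from -1 (fully open) to 1 (shut), set as the call begins (left out, the last holds). The fingers move at their own pace and stop on an object; "squeeze" is the grip in N (left out, the last holds). Time passes only in rows, so rows that repeat a pose let the fingers close. It gives the time, the measured TCP pose, the force, the opening and the grip force at its end, in the units of the state.
- bot.observe(): the state, without advancing time (a new reading comes with each control period).
- bot.snapshot(name): name is "scene" or "side" or "wrist"; returns a dict with "color" (420x560x3 uint8, red, green, blue), "fovy" (degrees; the focal length in pixels is half the picture's height over the tangent of half this angle, whatever the lens; pixels are square), "cx", "cy" (the principal point, pixels), "xyz" and "attitude" of the camera in the world; the wrist camera has in their place "hand_eye" (4x4, takes a point from camera to tool coordinates, whose origin is the TCP and whose axes are the flange's). Camera axes: x right, y down, z forward; pixel columns grow to the right and rows downward; lengths in m; the calibration is good to about 2 mm. A picture is of the moment at which its call begins: read the wrist's pose just before it. There is no depth.
- bot.sign_off(): hands the job in; it is judged then, once.
The state is a dict: "clock": time; "joint_pos": joint angles; "joint_velocities": joint speeds; "joint_torque": joint torques, N m; "tool_pos": TCP position; "tcp_rot": TCP orientation; "wrist_force": force on the tool from outside, world axes, zero at the start; "wrist_torque": the same for the moment, N m; "opening": finger opening in m; "grip_force": force on a finger pad.
Only numpy, scipy, OpenCV 4.12 (cv2) and the standard library are available. Lean on these libraries where they do the work, as an engineer would, in place of code of your own. Each camera call takes 0.05 s, during which the arm holds its last target. There are 200 camera calls.

TASK

Set out the bench for a board repair: pull the circuit board out through the front of the board rack and lay it centred and lengthwise on top of the blue repair block. Stand the big white solder reel beside the middle of the block on the side away from the soldering-iron stand and the amber flux jar behind the middle of the block (the side away from the robot), each with a 20 mm gap to the block; stack the small red reel centred on the big one, and put the dark tip-cleaner tin midway between the centres of the block and the iron stand. Leave the glass flask and the yellow screw tin where they are.

Things in the scene. Friction and masses are not known exactly. Their poses are not given: they have to be found in the camera images.
- block: blue repair block with a thin white outline on its flat top, fixed to the bench; 100 mm (its x, front to back) by 70 mm (its y) by 18 mm high. Origin: centre of its underside. x points to its back, away from the robot, y to its left, turned at most 0.1 rad from the world's axes.
- stand: soldering-iron stand, fixed: dark steel base 80 mm (x) by 70 mm (y) by 18 mm high, a yellow pad in front; a steel holder with an orange and black iron leans back from the robot, to 170 mm high and 125 mm behind the origin. Origin: centre of the base underside. It stands about 240 mm left or right of the block (varies), the rack on the other side.
- rack: low aluminium board rack with a yellow label on its roof, fixed: 70 mm deep (x) by 66 mm wide (y) by 48 mm high, closed on top, sides and back, open only at its front (-x, towards the robot) by a slot 50 mm wide and 22 mm high whose floor is 12 mm above the bench. Origin: centre of its underside; x points to its closed back.
- board: green circuit board in a black carrier, 92 mm long (x), 44 mm wide (y); carrier 14 mm thick, components 2 mm above it. Origin: centre of its underside; z up. At the start it lies in the rack slot, its x along the rack's x, underside 12 mm above the bench, its front 37 to 43 mm sticking out towards the rack's -x; drawn 56 mm straight out, it is clear.
- big_reel: big solder reel lying flat: white flanges, silver wire, 60 mm diameter, 40 mm high, flat top (dark hub). Origin: centre of its underside.
- small_reel: small solder reel lying flat: red flanges, silver wire, 46 mm diameter, 32 mm high. Origin: centre of its underside.
- tin: tip-cleaner tin: dark round tin with brass wool on top, 58 mm diameter, 32 mm high (the wool stands 6 mm above it). Origin: centre of its underside.
- jar: flux jar: amber glass, upright, 42 mm diameter and 34 mm high, with a narrower black cap (32 mm diameter) to 48 mm. Origin: centre of its underside.
- flask: bystander: green glass dispenser flask with a steel top, 60 mm diameter at the foot, 84 mm high. Origin: centre of its underside. It stands among the things at the start.
- screw_tin: bystander: low yellow tin of screws, 54 mm diameter, 22 mm high. Origin: centre of its underside. It stands among the things at the start.
Mind the look-alikes: they are no part of the job. What is meant by the board is not purple, and is the larger of those in its own colour.

How it is judged:
At the end, for the whole second after the job is handed in: All upright, at rest: board flat on block, centred within 12 mm, lengthwise within 0.2 rad; big reel beside block away from stand and jar behind it, 20 mm gaps, within 15 mm each way; small reel on big within 12 mm; tin midway from block to stand, within about 13 mm each way (x of board in the frame of block between -0.012 and 0.012 m and y of board in the frame of block between -0.012 and 0.012 m and z of board in the frame of block between 0.014 and 0.022 m and angle between the x axis of board and the x axis of block, either way round below 0.2 rad and x of big_reel in the frame of block between -0.015 and 0.015 m and x of tin in the frame of block between 0.004 and 0.038 m and x of jar in the frame of block between 0.076 and 0.106 m and y of jar in the frame of block between -0.015 and 0.015 m and horizontal distance between small_reel and big_reel below 0.012 m and height (world z) of small_reel between 0.036 and 0.044 m and height (world z) of each of big_reel, tin, jar below 0.005 m and angle between each of board, big_reel, small_reel, tin, jar's own z axis and vertical below 0.1 rad and linear speed of each of board, big_reel, small_reel, tin, jar below 0.02 m/s and ((y of stand in the frame of block above 0 m and y of big_reel in the frame of block between -0.1 and -0.07 m and y of tin in the frame of block between 0.103 and 0.137 m) or (y of stand in the frame of block below 0 m and y of big_reel in the frame of block between 0.07 and 0.1 m and y of tin in the frame of block between -0.137 and -0.103 m))); the robot touches nothing.
It fails at once if the flask is shifted more than 30 mm (distance of flask from where it was at the start of the episode above 0.03 m).
It fails at once if the screw tin is shifted more than 30 mm (distance of screw_tin from where it was at the start of the episode above 0.03 m).
It also fails if it takes over 125 s, if anything falls off the work surface, if the arm or the gripper's body presses on something with over 40 N, if the wrist force passes 120 N, or if a joint passes its speed limit or range.

## Working session

There is one attempt and no reset: what is moved stays moved. The work goes in short steps, Python scripts to look and compute and a tool call to move; the robot and the scene stay as the last step left them, time stands still between calls to the robot, and variables do not carry over. Pictures are saved under pics/ and viewed, at most 14 in all, crops included, and the job is handed in when it is done.

Besides the shell and the picture viewer there is one more tool, called after "Emit:" as name([rows], argument=value, ...), one row to a line, values as JSON. jog_arm: Moves the arm, as the interface text tells. Shift numbers are shares of 0.15 m and turn numbers shares of pi/2 rad, none past 1 either way. Its arguments: {"type":"object","properties":{"moves":{"type":"array","items":{"type":"array","items":{"type":"number"}}},"claw":{"type":"number"},"squeeze":{"type":"number"}},"required":["moves"]}

```bash
mkdir -p pics; ls; cat > h.py <<'E'
import numpy as np,cv2
from scipy.spatial.transform import Rotation as R
from rig import bot
def snap(n,f):
    o=bot.observe(); s=bot.snapshot(n); cv2.imwrite(f'pics/{f}.png',s['color'][:,:,::-1]); 
    import pickle; pickle.dump((o,s),open(f'pics/{f}.pkl','wb')); return o,s
E
python3 - <<'E'
from h import *
for n in("scene","side"):
    o,s=snap(n,n); print({k:v for k,v in s.items() if k!='color'})
o,s=snap("wrist","wrist0"); print({k:v for k,v in s.items() if k!='color'})
print(o)
E
```

```text
pics
{'fovy': 44.707505097866495, 'cx': 278.9084625962104, 'cy': 210.72058048791382, 'xyz': array([1.00093168, 0.71143284, 0.9943719 ]), 'attitude': array([-2.40845623, -0.00861551,  2.52561488])}
{'fovy': 46.80268877393678, 'cx': 277.5290043457103, 'cy': 212.45167485688737, 'xyz': array([-0.1334151 ,  0.59350622,  0.61727908]), 'attitude': array([-2.14448525, -0.00897371, -2.30864298])}
{'fovy': 66.59565019912205, 'cx': 278.767755270336, 'cy': 207.16787560832873, 'hand_eye': array([[-2.80238468e-04, -9.53080998e-01, -3.02715268e-01,
         7.77563372e-02],
       [ 9.99999807e-01, -4.34927270e-04,  4.43593426e-04,
         8.12328305e-04],
       [-5.54439590e-04, -3.02715085e-01,  9.53080936e-01,
        -7.07093150e-02],
       [ 0.00000000e+00,  0.00000000e+00,  0.00000000e+00,
         1.00000000e+00]])}
{'clock': 0.1, 'joint_pos': array([-1.43548463e+00,  2.07375574e-01,  1.54285782e+00, -1.34462729e-05,
        1.39355001e+00, -1.50494564e-01]), 'joint_velocities': array([-0.00071838, -0.0015579 , -0.00344666,  0.00151871, -0.00197761,
        0.00031846]), 'joint_torque': array([-4.56641283e-04, -3.84092796e+01, -2.92547482e+01, -3.25426709e-04,
        4.90085469e-03, -2.08147355e-05]), 'tool_pos': array([ 0.16202241, -0.55111269,  0.30279642]), 'tcp_rot': array([-3.13942468e+00, -3.15371823e-04,  2.85808304e-01]), 'wrist_force': array([ 0.34850004, -0.0422841 , -0.51439782]), 'wrist_torque': array([-0.01731191, -0.01515978,  0.00948181]), 'grip_force': 0.0, 'opening': 0.08533294524097593}
```

View pics/scene.png

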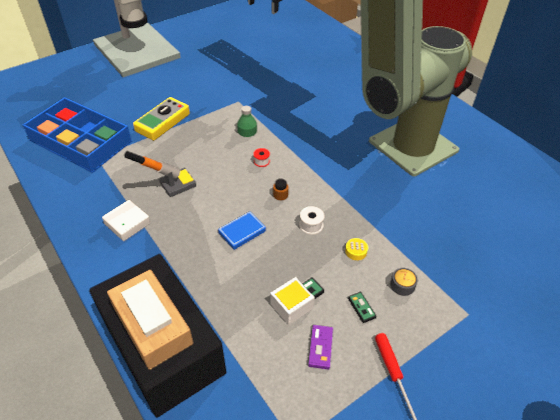

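View pics/side.png

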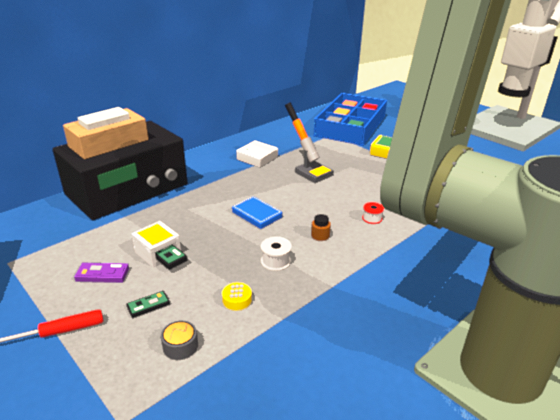

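The scene view shows the block (242,230), stand (178,182), rack (292,296) with a green board end at its front (313,288), and big reel (312,220). It also shows the small reel (262,157), jar (281,190), dark tin (404,281), flask (247,122) and screw tin (357,249).

Board candidates are green in the rack (313,288), loose green (361,307) and purple (320,346). The one in the rack slot fits the description. I'll confirm that in a crop.

```bash
cat >> h.py <<'E'
import pickle
def load(f): return pickle.load(open(f'pics/{f}.pkl','rb'))
def cam(o,s):
    if 'hand_eye' in s:
        T=np.eye(4);T[:3,:3]=R.from_euler('xyz',o['tcp_rot']).as_matrix();T[:3,3]=o['tool_pos'];T=T@s['hand_eye']
        return T[:3,:3],T[:3,3]
    return R.from_euler('xyz',s['attitude']).as_matrix(),np.array(s['xyz'])
def foc(s): return 210/np.tan(np.radians(s['fovy'])/2)
def plane(o,s,px,z):
    M,c=cam(o,s); px=np.atleast_2d(np.array(px,float)); f=foc(s)
    d=np.c_[(px[:,0]-s['cx'])/f,(px[:,1]-s['cy'])/f,np.ones(len(px))]@M.T
    return c[:2]+d[:,:2]*((z-c[2])/d[:,2])[:,None]
def proj(o,s,p):
    M,c=cam(o,s); q=(np.atleast_2d(p)-c)@M; return q[:,:2]/q[:,2:]*foc(s)+[s['cx'],s['cy']]
E
python3 - <<'E'
from h import *
P={'block':((242,230),(257,212),.018),'rackroof':((292,296),(156,236),.048),'bigtop':((312,214),(276,245),.04),'smalltop':((262,153),(373,207),.032),'jarcap':((281,184),(321,219),.048),'tin':((405,278),(179,332),.035),'flask':((246,111),None,.084),'screw':((357,246),(237,291),.022),'stand':((178,184),(314,173),.018),'loose':((361,304),(148,301),.015),'iron':((126,154),(290,105),.16)}
a=load('scene');b=load('side')
for k,(u,v,z) in P.items(): print(k,plane(*a,u,z).round(3),plane(*b,v,z).round(3) if v else '')
c=a[1]['color'][250:370,250:420,::-1]; d=b[1]['color'][210:330,60:230,::-1]
cv2.imwrite('pics/crop1.png',np.hstack([cv2.resize(c,None,fx=2.3,fy=3,interpolation=2),cv2.resize(d,None,fx=2.3,fy=3,interpolation=2)]))
E
```

```text
block [[ 0.599 -0.001]] [[ 0.582 -0.001]]
rackroof [[0.622 0.24 ]] [[0.612 0.238]]
bigtop [[0.436 0.071]] [[0.438 0.071]]
smalltop [[ 0.406 -0.197]] [[ 0.407 -0.197]]
jarcap [[ 0.443 -0.053]] [[ 0.435 -0.055]]
tin [[0.379 0.342]] [[0.374 0.338]]
flask [[ 0.374 -0.327]] 
screw [[0.4   0.203]] [[0.4 0.2]]
stand [[ 0.653 -0.236]] [[ 0.626 -0.233]]
loose [[0.496 0.328]] [[0.491 0.33 ]]
iron [[ 0.759 -0.262]] [[ 0.753 -0.262]]
```

View pics/crop1.png

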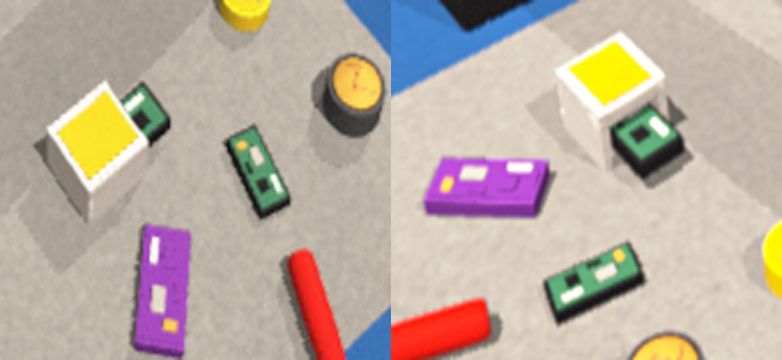

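The crop confirms it: the larger green board in its black carrier pokes out of the rack's front (left half at 147,112; right half at 645,138). The loose green one (left half at 258,170) is short and isn't in the rack. Next I'll fly above the bench for an overhead wrist view.

Emit:
jog_arm([
  [0.4, -1, -0.64, 0, 0, 0.182],
  [0.4, -1, -0.64, 0, 0, 0.182],
  [0.4, -1, -0.64, 0, 0, 0.182],
  [0.4, -1, -0.64, 0, 0, 0.182],
  [0.4, -1, -0.64, 0, 0, 0.182],
  [0.4, -1, -0.64, 0, 0, 0.182],
  [0.4, -1, -0.64, 0, 0, 0.182],
  [0.4, -1, -0.64, 0, 0, 0.182],
], claw=-1, squeeze=40)

```text
clock: 0.82
tool_pos: [0.1773, -0.3911, 0.3992]
tcp_rot: [-3.141, 0.0, -0.0]
wrist_force: [0.4, -0.3, -0.8]
opening: 0.0854
grip_force: 0.0
```

Emit:
jog_arm([
  [1, -1, 0, 0, 0, 0],
  [1, -1, 0, 0, 0, 0],
  [1, -1, 0, 0, 0, 0],
  [1, -1, 0, 0, 0, 0],
  [1, -1, 0, 0, 0, 0],
  [1, -1, 0, 0, 0, 0],
  [1, -1, 0, 0, 0, 0],
  [1, -1, 0, 0, 0, 0],
])

```text
clock: 1.48
tool_pos: [0.3274, -0.2414, 0.3986]
tcp_rot: [-3.14, 0.002, 0.001]
wrist_force: [-0.0, -1.2, -0.3]
opening: 0.0853
grip_force: 0.0
```

Emit:
jog_arm([
  [1, -1, 0, 0, 0, 0],
  [1, -1, 0, 0, 0, 0],
  [1, -1, 0, 0, 0, 0],
  [1, -1, 0, 0, 0, 0],
  [1, -1, 0, 0, 0, 0],
  [1, -1, 0, 0, 0, 0],
  [1, -1, 0, 0, 0, 0],
  [1, -1, 0, 0, 0, 0],
])

```text
clock: 2.15
tool_pos: [0.477, -0.0927, 0.399]
tcp_rot: [3.141, 0.002, -0.002]
wrist_force: [-0.4, -0.6, -0.3]
opening: 0.0851
grip_force: 0.0
```

Emit:
jog_arm([
  [0.15, -0.6, 0, 0, 0, 0],
  [0.15, -0.6, 0, 0, 0, 0],
  [0.15, -0.6, 0, 0, 0, 0],
  [0.15, -0.6, 0, 0, 0, 0],
  [0.15, -0.6, 0, 0, 0, 0],
  [0.15, -0.6, 0, 0, 0, 0],
  [0.15, -0.6, 0, 0, 0, 0],
])

```text
clock: 2.73
tool_pos: [0.4996, -0.0028, 0.3999]
tcp_rot: [3.141, 0.0, -0.003]
wrist_force: [-0.2, -0.4, -0.6]
opening: 0.0854
grip_force: 0.0
```

```bash
python3 - <<'E'
from h import *
o,s=snap("wrist","w1"); print(o['clock'],o['tool_pos'],o['tcp_rot'])
E
```

```text
2.7333 [ 0.49955416 -0.00282126  0.39988113] [ 3.14095832e+00  1.85583346e-04 -3.11435941e-03]
```

View pics/w1.png

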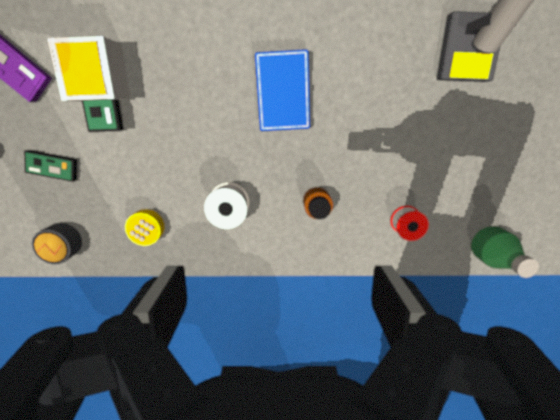

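The overhead view shows the block (284,90), rack label (82,68) with the board end (100,115), big reel (226,208), jar cap (318,207), small reel (413,226), tin (55,244), stand base (467,47), flask (500,248) and screw tin (145,228). I'll measure them with masks.

```bash
cat >> h.py <<'E'
def seg(s,lo,hi,seed,r=45):
    h=cv2.cvtColor(s['color'],cv2.COLOR_RGB2HSV); m=cv2.inRange(h,lo,hi); k=np.zeros_like(m)
    cv2.circle(k,seed,r,255,-1); m&=k; n,l,st,ce=cv2.connectedComponentsWithStats(m)
    i=1+np.argmax(st[1:,4]); c=max(cv2.findContours((l==i).astype(np.uint8),0,1)[0],key=len)
    return cv2.minAreaRect(c),c[:,0],st[i]
def rectw(o,s,c,z):  # contour -> world -> rect
    w=plane(o,s,c,z); (x,y),(a,b),t=cv2.minAreaRect((w*1000).astype(np.float32)); return np.round([x,y,a,b],1),round(t,1)
E
python3 - <<'E'
from h import *
a=load('w1');o,s=a
Q={'block':((100,120,90),(125,255,255),(284,90),60,.018),'label':((20,150,120),(32,255,255),(82,68),45,.048),'roof+label':((0,0,185),(32,255,255),(82,68),45,.048),
'board':((60,80,30),(90,255,200),(101,115),24,.0145),'bighub':((0,0,0),(180,255,90),(226,209),14,.04),'big':((0,0,190),(180,40,255),(228,208),35,.04),
'smhub':((0,0,0),(180,255,80),(413,226),12,.032),'small':((0,150,100),(8,255,255),(411,224),25,.032),'cap':((0,0,0),(180,255,60),(318,207),16,.048),'wool':((8,100,120),(25,255,255),(52,245),28,.036),'tin':((0,0,0),(180,255,85),(57,242),32,.0),
'screw':((20,100,100),(34,255,255),(144,229),28,.022),'stand':((0,0,0),(180,90,85),(467,47),50,.018),'pad':((20,150,120),(34,255,255),(470,65),30,.018),'flaskfoot':((40,60,30),(90,255,200),(495,245),35,0)}
for k,(lo,hi,sd,r,z) in Q.items():
    rr,c,st=seg(s,lo,hi,sd,r); print(k,np.round(rr[0],1),np.round(rr[1],1),st[4],'world',*rectw(o,s,c,z))
rr,c,st=seg(s,*Q['block'][:4]);print(plane(o,s,cv2.boxPoints(rr),.018).round(4).tolist())
rr,c,st=seg(s,*Q['stand'][:4]);print(c[::6].tolist())
E
```

```text
block [283.   90.2] [71.  45.3] 3138 world [595.6 -10.   88.9  59.3] 2.9
label [80.3 68. ] [57.8 40.1] 2058 world [621.2 236.7  57.9  48.7] 1.7
roof+label [76.2 66.1] [67.1 50.4] 2619 world [623.4 241.3  67.1  61.4] 2.4
board [ 99.8 114.5] [32.1 28.5] 602 world [566.4 240.7  38.2  39.2] 1.7
bighub [225.2 208.6] [11.6 10.7] 116 world [438.9  72.   16.3  16.1] 61.8
big [224.5 208.5] [45.3 41. ] 1332 world [438.6  73.1  64.1  60.9] 42.6
smhub [412.5 226. ] [7.8 9.2] 68 world [ 408.4 -199.9   12.6   13.2] 51.0
small [408.6 222.9] [37.7 30.7] 696 world [ 414.2 -195.    59.8   44.4] 43.0
cap [318.8 207.1] [20.6 19.2] 336 world [443.  -59.3  30.2  26.6] 27.5
wool [ 49.5 247. ] [34.  27.3] 754 world [378.2 336.   46.8  47.3] 80.4
tin [ 66.4 237. ] [40.4 28.7] 702 world [377.9 333.3  58.2  51.5] 27.9
screw [144.5 226.5] [36.8 38.2] 1024 world [404.7 198.1  53.6  63.5] 43.8
stand [478.2  22.7] [16.5 34.7] 365 world [ 672.8 -256.1   22.    35.9] 23.8
pad [470.5  65. ] [26. 43.] 1041 world [ 626.9 -254.2   52.2   31.1] 89.8
flaskfoot [496.8 246.8] [47.4 41. ] 1563 world [ 359.  -354.3   88.4   61.4] 55.6
[[0.6387, 0.0217], [0.6413, -0.0367], [0.5528, -0.0436], [0.5498, 0.0185]]
[[491, 11], [485, 14], [480, 17], [474, 19], [469, 21], [465, 26], [465, 32], [469, 34], [474, 36], [478, 33], [482, 27], [488, 24], [489, 19], [491, 13]]
```

```bash
python3 - <<'E'
from h import *
for n,Q in {'scene':{'block':((100,120,90),(125,255,255),(242,230),27,.018),'label':((20,150,100),(34,255,255),(292,296),25,.048),'bighub':((0,0,0),(180,255,110),(312,214),9,.04),'smhub':((0,0,0),(180,255,90),(262,153),7,.032),'cap':((0,0,0),(180,255,60),(281,184),9,.048),'wool':((8,100,120),(25,255,255),(404,279),18,.036),'pad':((20,150,100),(34,255,255),(185,177),20,.018)},
'side':{'block':((100,120,90),(125,255,255),(257,212),30,.018),'label':((20,150,100),(34,255,255),(156,236),30,.048),'bighub':((0,0,0),(180,255,110),(276,245),9,.04),'cap':((0,0,0),(180,255,60),(321,219),10,.048),'wool':((8,100,120),(25,255,255),(179,332),20,.036),'pad':((20,150,100),(34,255,255),(320,171),18,.018)}}.items():
    o,s=load(n)
    for k,(lo,hi,sd,r,z) in Q.items():
        rr,c,st=seg(s,lo,hi,sd,r); print(n,k,np.round(rr[0],1),st[4],*rectw(o,s,c,z))
E
```

```text
scene block [241.8 230.2] 853 [599.4  -1.   99.9  74.3] 2.8
scene label [292.  294.5] 501 [620.1 236.3  58.4  47.4] 2.0
scene bighub [311.5 215. ] 32 [439.   72.9  13.3  17.7] 55.1
scene smhub [261.5 153. ] 10 [ 407.1 -198.3    8.5    8.5] 55.3
scene cap [280.5 184.5] 91 [445.  -52.5  33.3  23.7] 54.9
scene wool [405.  277.5] 302 [378.4 340.9  47.8  45. ] 46.0
scene pad [184.5 177. ] 137 [ 625.7 -253.9   52.3   31. ] 87.4
side block [256.3 212.4] 802 [ 5.830e+02 -3.000e-01  1.087e+02  7.910e+01] 2.5
side label [154.9 233.8] 382 [620.6 235.7  56.7  46.4] 1.7
side bighub [275.5 245. ] 34 [438.7  71.8  14.   13.3] 48.4
side cap [321. 220.] 121 [432.4 -52.2  25.5  38.8] 44.0
side wool [178. 333.] 313 [372.7 340.4  48.3  46.6] 48.2
side pad [319.5 170.5] 129 [ 626.8 -253.3   52.1   36.3] 88.3
```

Emit:
jog_arm([
  [0.42, -1, 1, 0, 0, -0.021],
  [0.42, -1, 1, 0, 0, -0.021],
  [0.42, -1, 1, 0, 0, -0.021],
  [0.42, -1, 1, 0, 0, -0.021],
  [0.42, -1, 1, 0, 0, -0.021],
  [0.42, -1, 1, 0, 0, -0.021],
  [0.42, -1, 1, 0, 0, -0.021],
  [0.42, -1, 1, 0, 0, -0.021],
])

```text
clock: 3.45
tool_pos: [0.5629, 0.1483, 0.2497]
tcp_rot: [3.141, 0.001, 0.033]
wrist_force: [0.0, 0.5, 1.5]
opening: 0.0852
grip_force: 0.0
```

Emit:
jog_arm([
  [0.02, -0.58, 0.33, 0, 0, 0],
  [0.02, -0.58, 0.33, 0, 0, 0],
  [0.02, -0.58, 0.33, 0, 0, 0],
  [0.02, -0.58, 0.33, 0, 0, 0],
  [0.02, -0.58, 0.33, 0, 0, 0],
  [0.02, -0.58, 0.33, 0, 0, 0],
])

```text
clock: 3.95
tool_pos: [0.5643, 0.2347, 0.2026]
tcp_rot: [3.141, -0.003, 0.032]
wrist_force: [-0.7, -0.6, 0.5]
opening: 0.0854
grip_force: 0.0
```

```bash
python3 - <<'E'
from h import *
print('stand',plane(*load('w1'),[(437,78),(491,82),(450,12),(497,14)],.018).round(4).tolist())
o,s=snap("wrist","w2"); print(o['tool_pos'],o['tcp_rot'])
E
```

```text
stand [[0.6115, -0.2128], [0.6063, -0.285], [0.6879, -0.2178], [0.6855, -0.2768]]
[0.56432421 0.23467669 0.20257487] [ 3.1412489  -0.00338801  0.03160539]
```

View pics/w2.png

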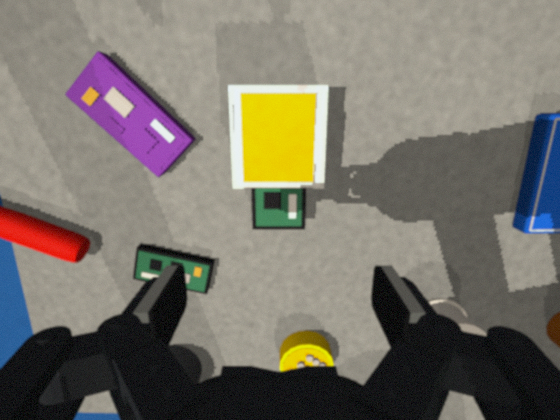

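```bash
python3 - <<'E'
from h import *
a=load('w2')
print('board',plane(*a,[(252,229),(305,229)],.026).round(4).tolist(),'roof',plane(*a,[(233,188),(325,188),(230,86),(328,86)],.048).round(4).tolist())
print('loose',plane(*a,[(213,262),(209,292),(135,275)],.014).round(4).tolist(),'screw',plane(*a,[(280,360),(306,332)],.022).round(4).tolist())
E
```

```text
board [[0.5448, 0.2554], [0.5461, 0.2115]] roof [[0.5848, 0.2677], [0.5869, 0.201], [0.6542, 0.2689], [0.6562, 0.2041]]
loose [[0.5072, 0.2911], [0.4762, 0.2958], [0.4918, 0.3625]] screw [[0.4079, 0.2277], [0.4411, 0.2043]]
```

Emit:
jog_arm([
  [-0.01, 0, 0.5, 0, 0, 0],
  [-0.01, 0, 0.5, 0, 0, 0],
  [-0.01, 0, 0.7, 0, 0, 0],
  [-0.01, 0, 0.8, 0, 0, 0],
  [-0.01, 0, 0.85, 0, 0, 0],
  [-0.01, 0, 0.85, 0, 0, 0],
  [-0.01, 0, 0.85, 0, 0, 0],
])

```text
clock: 4.58
tool_pos: [0.5629, 0.2355, 0.0743]
tcp_rot: [-3.141, -0.002, 0.032]
wrist_force: [1.1, -0.6, 0.2]
opening: 0.0854
grip_force: 0.0
```

Emit:
jog_arm([
  [0, 0, 0, 0, 0, 0],
  [0, 0, 0, 0, 0, 0],
  [0, 0, 0, 0, 0, 0],
  [0, 0, 0, 0, 0, 0],
  [0, 0, 0, 0, 0, 0],
  [0, 0, 0, 0, 0, 0],
  [0, 0, 0, 0, 0, 0],
  [0, 0, 0, 0, 0, 0],
  [0, 0, 0, 0, 0, 0],
  [0, 0, 0, 0, 0, 0],
], claw=1, squeeze=60)

```text
clock: 5.42
tool_pos: [0.5625, 0.2363, 0.0746]
tcp_rot: [-3.141, -0.002, 0.033]
wrist_force: [-0.7, -0.9, 5.1]
opening: 0.0432
grip_force: 61.2
```

Emit:
jog_arm([
  [-0.05, 0, 0, 0, 0, 0],
  [-0.1, 0, 0, 0, 0, 0],
  [-0.15, 0, 0, 0, 0, 0],
  [-0.2, 0, 0, 0, 0, 0],
  [-0.25, 0, 0, 0, 0, 0],
  [-0.3, 0, 0, 0, 0, 0],
  [-0.35, 0, 0, 0, 0, 0],
  [-0.4, 0, 0, 0, 0, 0],
  [-0.45, 0, 0, 0, 0, 0],
  [-0.5, 0, 0, 0, 0, 0],
  [-0.5, 0, 0, 0, 0, 0],
  [-0.5, 0, 0, 0, 0, 0],
])

```text
clock: 6.42
tool_pos: [0.4855, 0.2335, 0.0723]
tcp_rot: [3.141, 0.002, 0.033]
wrist_force: [0.9, -0.2, -0.7]
opening: 0.0427
grip_force: 60.7
```

Emit:
jog_arm([
  [0, 0, -0.2, 0, 0, 0],
  [0, 0, -0.4, 0, 0, 0],
  [0, 0, -0.6, 0, 0, 0],
  [0, 0, -0.7, 0, 0, 0],
  [0, 0, -0.7, 0, 0, 0],
  [0, 0, -0.7, 0, 0, 0],
])

```text
clock: 6.92
tool_pos: [0.4875, 0.2338, 0.1787]
tcp_rot: [-3.141, -0.003, 0.033]
wrist_force: [-0.9, 0.3, -0.7]
opening: 0.0428
grip_force: 61.1
```

```bash
python3 - <<'E'
from h import *
o,s=snap("wrist","w3"); print(o['tool_pos'],o['tcp_rot'],o['opening'],o['wrist_force'])
E
```

```text
[0.48746977 0.23379572 0.17873925] [-3.14092694e+00 -2.58860384e-03  3.26807047e-02] 0.04283694601944875 [-0.86634952  0.29610772 -0.68155549]
```

View pics/w3.png

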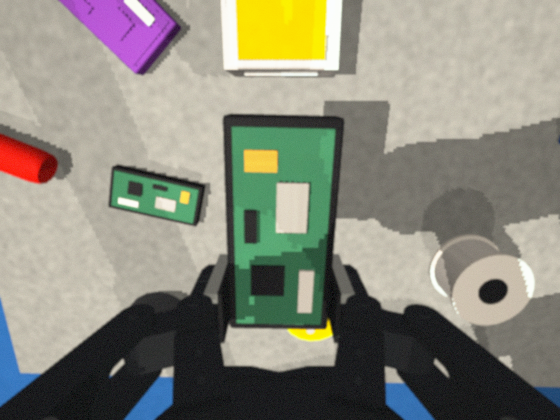

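Emit:
jog_arm([
  [0, 0.2, -0.2, 0, 0, 0],
  [0, 0.4, -0.3, 0, 0, -0.01],
  [0, 0.6, -0.3, 0, 0, -0.01],
  [0, 0.8, -0.3, 0, 0, -0.01],
  [0, 1, -0.3, 0, 0, -0.01],
  [0, 1, -0.3, 0, 0, -0.01],
  [0, 1, -0.3, 0, 0, -0.01],
  [0, 1, -0.3, 0, 0, -0.01],
])

```text
clock: 7.63
tool_pos: [0.4906, 0.0839, 0.2211]
tcp_rot: [-3.141, 0.004, 0.048]
wrist_force: [0.5, -0.6, 0.1]
opening: 0.0428
grip_force: 61.3
```

```bash
python3 - <<'E'
from h import *
print(plane(*load('w3'),[(224,117),(343,119),(329,327),(232,327)],.130).round(4).tolist())
o,s=snap("wrist","w4"); print(o['tool_pos'],o['tcp_rot'])
E
```

```text
[[0.561, 0.2552], [0.5617, 0.2123], [0.4725, 0.2103], [0.4711, 0.2534]]
[0.49061408 0.0838515  0.22107676] [-3.1408219   0.00359454  0.04781116]
```

View pics/w4.png

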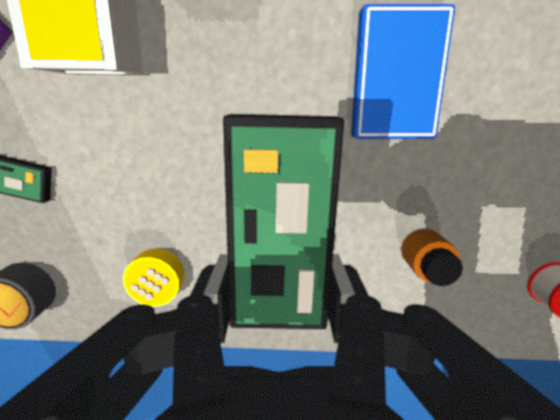

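```bash
python3 - <<'E'
from h import *
a=load('w4'); rr,c,st=seg(a[1],(100,120,60),(125,255,255),(403,72),85)
print(rr,*rectw(*a,c,.018))
p=plane(*a,[(362,4),(455,7),(438,138),(353,136)],.018);print(p.round(4).tolist(),p.mean(0))
E
```

```text
((404.6287536621094, 71.4718017578125), (78.24301147460938, 127.1654052734375), 4.343239784240723) [595.8 -10.1  88.7  59.3] 2.7
[[0.6429, 0.0282], [0.6443, -0.0415], [0.5483, -0.048], [0.5465, 0.0235]] [ 0.59549977 -0.00944779]
```

Emit:
jog_arm([
  [0.2, 0.3, 0, 0, 0, 0],
  [0.4, 0.6, 0, 0, 0, 0],
  [0.477, 0.645, 0.2, 0, 0, 0],
  [0.477, 0.645, 0.4, 0, 0, 0],
  [0.477, 0.645, 0.6, 0, 0, 0],
  [0.477, 0.645, 0.75, 0, 0, 0],
  [0.477, 0.645, 0.83, 0, 0, 0],
  [0.477, 0.645, 0.86, 0, 0, 0],
  [0.477, 0.645, 0.877, 0, 0, 0],
  [0.477, 0.645, 0.877, 0, 0, 0],
  [0.477, 0.645, 0.877, 0, 0, 0],
])

```text
clock: 8.6
tool_pos: [0.569, -0.0092, 0.093]
tcp_rot: [3.141, -0.003, 0.049]
wrist_force: [0.4, 0.3, -0.9]
opening: 0.0438
grip_force: 61.3
```

Emit:
jog_arm([
  [-0.01, 0, 0.01, 0, 0, 0],
  [-0.01, 0, 0.02, 0, 0, 0],
  [-0.01, 0, 0.02, 0, 0, 0],
  [-0.01, 0, 0.02, 0, 0, 0],
])

```text
clock: 8.93
tool_pos: [0.5664, -0.0095, 0.0889]
tcp_rot: [3.141, -0.001, 0.048]
wrist_force: [0.4, 0.5, 0.6]
opening: 0.0432
grip_force: 62.1
```

Emit:
jog_arm([
  [0, 0, 0.01, 0, 0, 0],
  [0, 0, 0.02, 0, 0, 0],
  [0, 0, 0.02, 0, 0, 0],
  [0, 0, 0.02, 0, 0, 0],
])

```text
clock: 9.27
tool_pos: [0.5666, -0.0096, 0.0888]
tcp_rot: [3.141, 0.0, 0.049]
wrist_force: [-9.1, 0.9, 19.9]
opening: 0.0429
grip_force: 72.8
```

Emit:
jog_arm([
  [0, 0, -0.015, 0, 0, 0],
  [0, 0, -0.015, 0, 0, 0],
])

```text
clock: 9.43
tool_pos: [0.567, -0.0097, 0.0889]
tcp_rot: [3.141, -0.003, 0.048]
wrist_force: [-1.9, 0.5, 11.9]
opening: 0.0428
grip_force: 69.4
```

Emit:
jog_arm([
  [0, 0, -0.015, 0, 0, 0],
  [0, 0, -0.015, 0, 0, 0],
  [0, 0, -0.015, 0, 0, 0],
  [0, 0, -0.015, 0, 0, 0],
  [0, 0, -0.015, 0, 0, 0],
  [0, 0, -0.015, 0, 0, 0],
], claw=-0.5)

```text
clock: 9.93
tool_pos: [0.566, -0.0095, 0.0895]
tcp_rot: [-3.141, 0.001, 0.049]
wrist_force: [0.0, 0.3, 0.7]
opening: 0.0641
grip_force: 0.0
```

Emit:
jog_arm([
  [0, 0, -0.3, 0, 0, 0],
  [0, 0, -0.6, 0, 0, 0],
  [-0.2, 0, -0.8, 0, 0, 0],
  [-0.2, 0, -0.8, 0, 0, 0],
  [-0.2, 0, -0.8, 0, 0, 0],
  [-0.2, 0, -0.8, 0, 0, 0],
])

```text
clock: 10.43
tool_pos: [0.536, -0.0109, 0.2096]
tcp_rot: [-3.142, -0.0, 0.048]
wrist_force: [0.4, -0.3, -0.5]
opening: 0.0638
grip_force: 0.0
```

```bash
python3 - <<'E'
from h import *
o,s=snap("wrist","w5"); print(o['tool_pos'],o['tcp_rot'],o['opening'])
E
```

```text
[ 0.5359505  -0.01089676  0.20955466] [-3.14152908e+00 -1.64609270e-04  4.84672284e-02] 0.06377004349981354
```

View pics/w5.png

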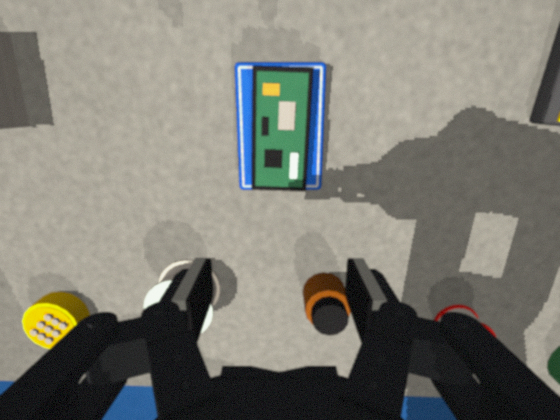

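```bash
python3 - <<'E'
from h import *
a=load('w5')
b=plane(*a,[(236,62),(328,63),(321,189),(240,189)],.018);p=plane(*a,[(252,66),(313,68),(306,190),(253,188)],.032)
print(b.round(4).tolist(),b.mean(0),p.round(4).tolist(),p.mean(0))
s=plane(*a,[(531,123),(548,27)],.018);print(s)
E
```

```text
[[0.6436, 0.0257], [0.6462, -0.0435], [0.5485, -0.0469], [0.5452, 0.0215]] [ 0.59589347 -0.0107975 ] [[0.6399, 0.0124], [0.6407, -0.0312], [0.5506, -0.0329], [0.5502, 0.0096]] [ 0.59536506 -0.01050391]
[[ 0.61041137 -0.20880678]
 [ 0.67804527 -0.20175768]]
```

The board is centred on the block: board centre (.5954,-.0105), block centre (.5959,-.0108). Next is the big reel.

Emit:
jog_arm([
  [-0.62, -0.583, 0, 0, 0, -0.969],
  [-0.62, -0.583, 0, 0, 0, -0.969],
  [-0.62, -0.583, 0, 0, 0, -0.969],
  [-0.62, -0.583, 0, 0, 0, -0.969],
  [-0.62, -0.583, 0, 0, 0, -0.969],
  [-0.62, -0.583, 0, 0, 0, -0.969],
  [-0.62, -0.583, 0, 0, 0, -0.969],
  [-0.62, -0.583, 0, 0, 0, -0.969],
  [-0.62, -0.583, 0, 0, 0, -0.969],
  [-0.62, -0.583, 0, 0, 0, -0.969],
  [-0.62, -0.583, 0, 0, 0, -0.969],
  [-0.62, -0.583, 0, 0, 0, -0.969],
], claw=-1)

```text
clock: 11.48
tool_pos: [0.4382, 0.0719, 0.2074]
tcp_rot: [-3.137, -0.0, 1.555]
wrist_force: [-0.1, -0.7, 1.1]
opening: 0.0852
grip_force: 0.0
```

Emit:
jog_arm([
  [0, 0, 0, 0, 0, 0],
  [0, 0, 0, 0, 0, 0],
  [0, 0, 0, 0, 0, 0],
  [0, 0, 0, 0, 0, 0],
])

```text
clock: 11.82
tool_pos: [0.4389, 0.0719, 0.2091]
tcp_rot: [-3.14, -0.0, 1.547]
wrist_force: [-0.4, 1.0, 0.0]
opening: 0.0854
grip_force: 0.0
```

Emit:
jog_arm([
  [0, 0, 0.3, 0, 0, 0],
  [0, 0, 0.55, 0, 0, 0],
  [0, 0, 0.75, 0, 0, 0],
  [0, 0, 0.87, 0, 0, 0],
  [0, 0, 0.917, 0, 0, 0],
  [0, 0, 0.917, 0, 0, 0],
  [0, 0, 0.917, 0, 0, 0],
])

```text
clock: 12.4
tool_pos: [0.4397, 0.0719, 0.0728]
tcp_rot: [3.141, 0.0, 1.548]
wrist_force: [-0.4, 0.3, -0.0]
opening: 0.0856
grip_force: 0.0
```

Emit:
jog_arm([
  [0, 0, 0, 0, 0, 0],
  [0, 0, 0, 0, 0, 0],
  [0, 0, 0, 0, 0, 0],
  [0, 0, 0, 0, 0, 0],
  [0, 0, 0, 0, 0, 0],
  [0, 0, 0, 0, 0, 0],
  [0, 0, 0, 0, 0, 0],
  [0, 0, 0, 0, 0, 0],
], claw=1, squeeze=40)

```text
clock: 13.07
tool_pos: [0.4402, 0.0719, 0.0741]
tcp_rot: [3.139, 0.0, 1.549]
wrist_force: [-0.9, -0.0, 5.9]
opening: 0.0592
grip_force: 42.5
```

Emit:
jog_arm([
  [0, 0, -0.1, 0, 0, 0],
  [0, 0, -0.3, 0, 0, 0],
  [0, 0, -0.5, 0, 0, 0],
  [0, 0, -0.5, 0, 0, 0],
  [0, 0, -0.5, 0, 0, 0],
])

```text
clock: 13.48
tool_pos: [0.4409, 0.0718, 0.1498]
tcp_rot: [3.135, 0.0, 1.549]
wrist_force: [-1.3, 0.2, -2.8]
opening: 0.0589
grip_force: 44.7
```

Emit:
jog_arm([
  [0.04, 0.2, 0, 0, 0, 0],
  [0.04, 0.4, 0, 0, 0, 0],
  [0.04, 0.6, 0, 0, 0, 0],
  [0.04, 0.8, 0, 0, 0, 0],
  [0.04, 1, 0, 0, 0, 0],
  [0.04, 1, 0.1, 0, 0, 0],
  [0.04, 1, 0.2, 0, 0, 0],
  [0.04, 1, 0.3, 0, 0, 0],
  [0.04, 1, 0.4, 0, 0, 0],
  [0.04, 1, 0.46, 0, 0, 0],
  [0.04, 1, 0.49, 0, 0, 0],
  [0.04, 1, 0.49, 0, 0, 0],
])

```text
clock: 14.48
tool_pos: [0.5868, 0.0746, 0.0737]
tcp_rot: [-3.134, 0.0, 1.549]
wrist_force: [-7.2, -0.6, 9.6]
opening: 0.0588
grip_force: 46.7
```

Emit:
jog_arm([
  [0, 0, 0, 0, 0, 0],
  [0, 0, 0.01, 0, 0, 0],
  [0, 0, 0.01, 0, 0, 0],
])

```text
clock: 14.73
tool_pos: [0.5868, 0.0746, 0.0736]
tcp_rot: [-3.134, 0.0, 1.549]
wrist_force: [-10.0, -0.6, 17.1]
opening: 0.0589
grip_force: 47.6
```

Emit:
jog_arm([
  [0, 0, -0.01, 0, 0, 0],
  [0, 0, -0.015, 0, 0, 0],
  [0, 0, -0.015, 0, 0, 0],
])

```text
clock: 14.98
tool_pos: [0.589, 0.0746, 0.0741]
tcp_rot: [-3.142, -0.0, 1.549]
wrist_force: [0.5, 0.4, -2.5]
opening: 0.059
grip_force: 45.7
```

Emit:
jog_arm([
  [0, 0, 0, 0, 0, 0],
  [0, 0, 0, 0, 0, 0],
  [0, 0, 0, 0, 0, 0],
  [0, 0, 0, 0, 0, 0],
  [0, 0, 0, 0, 0, 0],
  [0, 0, 0, 0, 0, 0],
], claw=-1)

```text
clock: 15.48
tool_pos: [0.5893, 0.0745, 0.0746]
tcp_rot: [3.141, -0.0, 1.549]
wrist_force: [-0.5, 0.3, -0.5]
opening: 0.0854
grip_force: 0.0
```

Emit:
jog_arm([
  [0, 0, -0.3, 0, 0, 0],
  [0, 0, -0.6, 0, 0, 0],
  [0.3, 0, -0.9, 0, 0, 0],
  [0.6, 0, -1, 0, 0, 0],
  [0.6, 0, -1, 0, 0, 0],
  [0.6, 0, -1, 0, 0, 0],
  [0.6, 0, -1, 0, 0, 0],
])

```text
clock: 16.07
tool_pos: [0.5917, 0.166, 0.2262]
tcp_rot: [3.138, -0.0, 1.552]
wrist_force: [0.4, -1.1, -0.8]
opening: 0.0856
grip_force: 0.0
```

```bash
python3 - <<'E'
from h import *
o,s=snap("wrist","w6"); print(o['tool_pos'],o['tcp_rot'],o['opening'])
E
```

```text
[0.59172102 0.16599142 0.22616111] [ 3.13828123e+00 -1.86337027e-04  1.55152108e+00] 0.08561169084611388
```

View pics/w6.png

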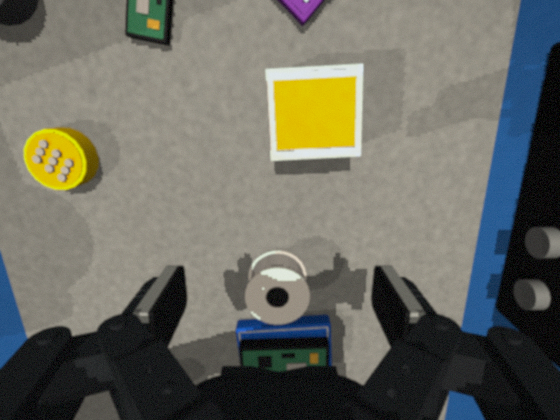

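```bash
python3 - <<'E'
from h import *
a=load('w6')
print(plane(*a,[(277,296)],.04),plane(*a,[(237,331),(330,327)],.018).tolist(),plane(*a,[(315,114)],.048))
E
```

```text
[[0.58947282 0.07493081]] [[0.5465121845933075, 0.01946402007047096], [0.6434047359910272, 0.022316909794762085]] [[0.62133642 0.2361238 ]]
```

Emit:
jog_arm([
  [0.56, -0.725, 0, 0, 0, 0],
  [0.56, -0.725, 0, 0, 0, 0],
  [0.56, -0.725, 0, 0, 0, 0],
  [0.56, -0.725, 0, 0, 0, 0],
  [0.56, -0.725, 0, 0, 0, 0],
  [0.56, -0.725, 0, 0, 0, 0],
])

```text
clock: 16.62
tool_pos: [0.4839, 0.2501, 0.2235]
tcp_rot: [-3.14, 0.001, 1.549]
wrist_force: [-0.2, 0.4, 0.4]
opening: 0.0858
grip_force: 0.0
```

```bash
python3 - <<'E'
from h import *
o,s=snap("wrist","w7"); a=(o,s);print(o['tool_pos'],o['tcp_rot'])
sd=tuple(int(v) for v in proj(*a,[.3775,.3385,.036])[0]);print(sd)
rr,c,st=seg(s,(8,100,120),(25,255,255),sd,45);print(rr,st[4],*rectw(o,s,c,.036))
E
```

```text
[0.48390584 0.25007292 0.22348329] [-3.14039316e+00  1.45924177e-03  1.54898807e+00]
(135, 92)
((136.5, 92.0), (64.0, 61.0), 90.0) 3140 [378.1 338.   45.9  46.3] 88.7
```

Emit:
jog_arm([
  [0.571, -0.719, 0, 0, 0, 0],
  [0.571, -0.719, 0, 0, 0, 0],
  [0.571, -0.719, 0, 0, 0, 0],
  [0.571, -0.719, 0, 0, 0, 0],
  [0.571, -0.719, 0, 0, 0, 0],
  [0.571, -0.719, 0, 0, 0, 0],
])

```text
clock: 17.17
tool_pos: [0.3796, 0.3385, 0.2245]
tcp_rot: [3.14, 0.001, 1.549]
wrist_force: [0.9, -0.2, 0.8]
opening: 0.0852
grip_force: 0.0
```

Emit:
jog_arm([
  [0, 0, 0.25, 0, 0, 0],
  [0, 0, 0.5, 0, 0, 0],
  [0, 0, 0.75, 0, 0, 0],
  [0, 0, 0.9, 0, 0, 0],
  [0, 0, 1, 0, 0, 0],
  [0, 0, 1, 0, 0, 0],
  [0, 0, 1, 0, 0, 0],
])

```text
clock: 17.75
tool_pos: [0.3798, 0.3375, 0.0737]
tcp_rot: [-3.14, 0.001, 1.546]
wrist_force: [0.4, -0.5, 0.6]
opening: 0.0855
grip_force: 0.0
```

Emit:
jog_arm([
  [0, 0, 0, 0, 0, 0],
  [0, 0, 0, 0, 0, 0],
  [0, 0, 0, 0, 0, 0],
  [0, 0, 0, 0, 0, 0],
  [0, 0, 0, 0, 0, 0],
  [0, 0, 0, 0, 0, 0],
  [0, 0, 0, 0, 0, 0],
  [0, 0, 0, 0, 0, 0],
], claw=1)

```text
clock: 18.42
tool_pos: [0.3798, 0.3395, 0.0765]
tcp_rot: [3.138, -0.002, 1.549]
wrist_force: [-0.7, -2.6, 6.4]
opening: 0.057
grip_force: 43.4
```

Emit:
jog_arm([
  [0, 0, -0.1, 0, 0, 0],
  [0, 0, -0.3, 0, 0, 0],
  [0, 0, -0.6, 0, 0, 0],
  [0, 0, -0.9, 0, 0, 0],
  [0, 0, -1, 0, 0, 0],
  [0, 0, -1, 0, 0, 0],
])

```text
clock: 18.92
tool_pos: [0.3817, 0.3412, 0.2318]
tcp_rot: [3.129, -0.008, 1.549]
wrist_force: [1.2, 1.2, -0.4]
opening: 0.0569
grip_force: 43.5
```

Emit:
jog_arm([
  [-0.775, 0.418, 0, 0, 0, 0],
  [-0.775, 0.418, 0, 0, 0, 0],
  [-0.775, 0.418, 0, 0, 0, 0],
  [-0.775, 0.418, 0, 0, 0, 0],
  [-0.775, 0.418, 0, 0, 0, 0],
])

```text
clock: 19.33
tool_pos: [0.439, 0.219, 0.2236]
tcp_rot: [-3.14, 0.001, 1.544]
wrist_force: [-0.3, -0.4, -1.3]
opening: 0.0569
grip_force: 43.4
```

Emit:
jog_arm([
  [-0.775, 0.418, 0, 0, 0, 0],
  [-0.775, 0.418, 0, 0, 0, 0],
  [-0.775, 0.418, 0, 0, 0, 0],
  [-0.775, 0.418, 0, 0, 0, 0],
  [-0.775, 0.418, 0, 0, 0, 0],
])

```text
clock: 19.75
tool_pos: [0.4991, 0.1028, 0.2239]
tcp_rot: [-3.141, -0.0, 1.545]
wrist_force: [0.6, 0.1, -2.0]
opening: 0.0569
grip_force: 43.5
```

Emit:
jog_arm([
  [-0.775, 0.418, 0, 0, 0, 0],
  [-0.775, 0.418, 0, 0, 0, 0],
  [-0.775, 0.418, 0, 0, 0, 0],
  [-0.775, 0.418, 0, 0, 0, 0],
  [-0.775, 0.418, 0, 0, 0, 0],
])

```text
clock: 20.17
tool_pos: [0.5593, -0.0139, 0.224]
tcp_rot: [-3.141, -0.001, 1.547]
wrist_force: [-0.8, 0.3, -0.9]
opening: 0.0568
grip_force: 43.5
```

Emit:
jog_arm([
  [-0.775, 0.418, 0, 0, 0, 0],
  [-0.775, 0.418, 0, 0, 0, 0],
  [-0.775, 0.418, 0, 0, 0, 0],
  [-0.775, 0.418, 0, 0, 0, 0],
  [-0.775, 0.418, 0, 0, 0, 0],
  [-0.775, 0.418, 0, 0, 0, 0],
])

```text
clock: 20.67
tool_pos: [0.6181, -0.1287, 0.2235]
tcp_rot: [-3.139, -0.002, 1.55]
wrist_force: [0.6, 1.5, -1.9]
opening: 0.0567
grip_force: 43.6
```

Emit:
jog_arm([
  [0, 0.027, 0.2, 0, 0, 0],
  [0, 0.027, 0.4, 0, 0, 0],
  [0, 0.027, 0.6, 0, 0, 0],
  [0, 0.027, 0.75, 0, 0, 0],
  [0, 0.027, 0.85, 0, 0, 0],
  [0, 0.027, 0.92, 0, 0, 0],
  [0, 0.027, 0.96, 0, 0, 0],
  [0, 0.027, 0.98, 0, 0, 0],
  [0, 0.027, 0.99, 0, 0, 0],
  [0, 0.027, 0.99, 0, 0, 0],
  [0, 0.027, 0.99, 0, 0, 0],
])

```text
clock: 21.58
tool_pos: [0.6238, -0.1317, 0.0775]
tcp_rot: [3.139, 0.001, 1.549]
wrist_force: [0.0, -1.0, -1.6]
opening: 0.0565
grip_force: 43.9
```

Emit:
jog_arm([
  [0, 0, 0, 0, 0, 0],
  [0, 0, 0, 0, 0, 0],
  [0, 0, 0, 0, 0, 0],
  [0, 0, 0, 0, 0, 0],
  [0, 0, 0, 0, 0, 0],
  [0, 0, 0, 0, 0, 0],
], claw=-1)

```text
clock: 22.08
tool_pos: [0.6229, -0.1317, 0.0762]
tcp_rot: [3.141, 0.0, 1.549]
wrist_force: [0.4, -0.2, 0.4]
opening: 0.0856
grip_force: 0.0
```

Emit:
jog_arm([
  [0, 0, -0.3, 0, 0, 0],
  [0, 0, -0.6, 0, 0, 0],
  [0, 0, -0.9, 0, 0, 0],
  [0, 0, -1, 0, 0, 0],
  [0, 0, -1, 0, 0, 0],
  [0, 0, -1, 0, 0, 0],
])

```text
clock: 22.58
tool_pos: [0.6242, -0.1321, 0.2291]
tcp_rot: [3.136, 0.002, 1.549]
wrist_force: [-0.7, 0.3, -1.0]
opening: 0.0851
grip_force: 0.0
```

Emit:
jog_arm([
  [0.46, -0.4, 0, 0, 0, 0.955],
  [0.46, -0.4, 0, 0, 0, 0.955],
  [0.46, -0.4, 0, 0, 0, 0.955],
  [0.46, -0.4, 0, 0, 0, 0.955],
  [0.46, -0.4, 0, 0, 0, 0.955],
  [0.46, -0.4, 0, 0, 0, 0.955],
  [0.46, -0.4, 0, 0, 0, 0.955],
  [0.46, -0.4, 0, 0, 0, 0.955],
  [0.46, -0.4, 0, 0, 0, 0.955],
  [0.46, -0.4, 0, 0, 0, 0.955],
  [0.46, -0.4, 0, 0, 0, 0.955],
  [0.46, -0.4, 0, 0, 0, 0.955],
])

```text
clock: 23.58
tool_pos: [0.563, -0.061, 0.2234]
tcp_rot: [-3.14, 0.005, 0.042]
wrist_force: [-0.8, 0.5, -0.2]
opening: 0.0854
grip_force: 0.0
```

Emit:
jog_arm([
  [0, 0, -0.3, 0, 0, 0.01],
  [0, 0, -0.3, 0, 0, 0.01],
  [0, 0, -0.3, 0, 0, 0.01],
])

```text
clock: 23.83
tool_pos: [0.5655, -0.0616, 0.2724]
tcp_rot: [3.14, -0.004, 0.033]
wrist_force: [-0.0, -0.3, 0.5]
opening: 0.0851
grip_force: 0.0
```

```bash
python3 - <<'E'
from h import *
o,s=snap("wrist","w8"); a=(o,s);print(o['tool_pos'],o['tcp_rot'])
for n,p,lo,hi,r in(('jar',[.441,-.0585,.048],(0,0,0),(180,255,50),24),('tin',[.622,-.13,.036],(8,100,120),(25,255,255),45),('hub',[.5895,.075,.04],(0,0,0),(180,255,90),14),('smhub',[.408,-.199,.032],(0,0,0),(180,255,80),14)):
    sd=tuple(int(v) for v in proj(*a,p)[0])
    try: rr,c,st=seg(s,lo,hi,sd,r);print(n,sd,np.round(rr[0]),np.round(rr[1]),*rectw(o,s,c,p[2]))
    except Exception as e: print(n,sd,e)
E
```

```text
[ 0.56551515 -0.06159518  0.27241689] [ 3.14049017 -0.00357456  0.03328592]
jar (271, 304) [273. 301.] [28. 26.] [445.4 -60.5  34.5  27.8] 1.8
tin (352, 133) [355. 130.] [50. 50.] [ 624.4 -132.5   45.7   47.2] 1.9
hub (134, 161) [135. 161.] [21. 18.] [589.3  75.1  18.9  18. ] 43.0
smhub (392, 324) [394. 323.] [28. 24.] [ 409.4 -200.5   38.7   27.5] 27.1
```

View pics/w8.png

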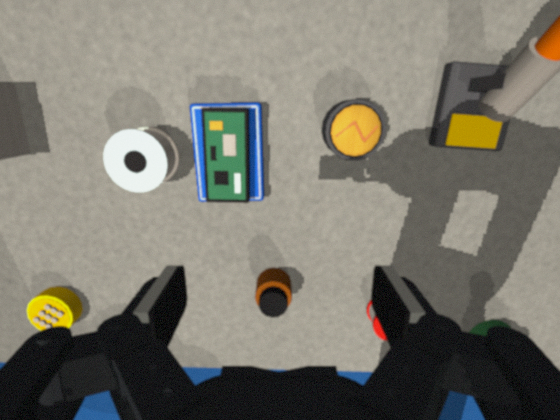

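Emit:
jog_arm([
  [-0.816, -0.04, 0.4, 0, 0, 0],
  [-0.816, -0.04, 0.4, 0, 0, 0],
  [-0.816, -0.04, 0.4, 0, 0, 0],
  [-0.816, -0.04, 0.4, 0, 0, 0],
  [-0.816, -0.04, 0.4, 0, 0, 0],
  [-0.816, -0.04, 0.4, 0, 0, 0],
])

```text
clock: 24.38
tool_pos: [0.4405, -0.0589, 0.2092]
tcp_rot: [-3.14, 0.003, 0.033]
wrist_force: [0.9, -0.3, 0.5]
opening: 0.0855
grip_force: 0.0
```

Emit:
jog_arm([
  [0, 0, 0.25, 0, 0, 0],
  [0, 0, 0.5, 0, 0, 0],
  [0, 0, 0.7, 0, 0, 0],
  [0, 0, 0.85, 0, 0, 0],
  [0, 0, 0.92, 0, 0, 0],
  [0, 0, 0.92, 0, 0, 0],
  [0, 0, 0.92, 0, 0, 0],
])

```text
clock: 24.97
tool_pos: [0.4433, -0.0597, 0.0733]
tcp_rot: [3.141, -0.001, 0.033]
wrist_force: [1.0, -0.4, 0.7]
opening: 0.0849
grip_force: 0.0
```

Emit:
jog_arm([
  [0, 0, 0, 0, 0, 0],
  [0, 0, 0, 0, 0, 0],
  [0, 0, 0, 0, 0, 0],
  [0, 0, 0, 0, 0, 0],
  [0, 0, 0, 0, 0, 0],
  [0, 0, 0, 0, 0, 0],
  [0, 0, 0, 0, 0, 0],
  [0, 0, 0, 0, 0, 0],
  [0, 0, 0, 0, 0, 0],
  [0, 0, 0, 0, 0, 0],
], claw=1)

```text
clock: 25.8
tool_pos: [0.443, -0.0596, 0.0745]
tcp_rot: [3.141, -0.003, 0.033]
wrist_force: [-0.9, 0.2, 6.0]
opening: 0.041
grip_force: 40.1
```

Emit:
jog_arm([
  [0, 0, -0.1, 0, 0, 0],
  [0, 0, -0.3, 0, 0, 0],
  [0, 0, -0.6, 0, 0, 0],
  [0, 0, -0.8, 0, 0, 0],
  [0, 0, -0.8, 0, 0, 0],
  [0, 0, -0.8, 0, 0, 0],
])

```text
clock: 26.3
tool_pos: [0.4436, -0.0599, 0.1959]
tcp_rot: [3.139, -0.007, 0.033]
wrist_force: [-0.3, 0.4, -1.6]
opening: 0.0411
grip_force: 40.6
```

Emit:
jog_arm([
  [0.82, -0.154, 0, 0, 0, 0],
  [0.82, -0.154, 0, 0, 0, 0],
  [0.82, -0.154, 0, 0, 0, 0],
  [0.82, -0.154, 0, 0, 0, 0],
  [0.82, -0.154, 0, 0, 0, 0],
])

```text
clock: 26.72
tool_pos: [0.5642, -0.0315, 0.1901]
tcp_rot: [-3.14, 0.005, 0.034]
wrist_force: [-2.3, -0.2, -0.9]
opening: 0.0407
grip_force: 40.6
```

Emit:
jog_arm([
  [0.82, -0.154, 0, 0, 0, 0],
  [0.82, -0.154, 0, 0, 0, 0],
  [0.82, -0.154, 0, 0, 0, 0],
  [0.82, -0.154, 0, 0, 0, 0],
  [0.82, -0.154, 0, 0, 0, 0],
  [0.82, -0.154, 0, 0, 0, 0],
])

```text
clock: 27.22
tool_pos: [0.6841, -0.0052, 0.1911]
tcp_rot: [-3.141, 0.005, 0.033]
wrist_force: [-0.9, 0.2, -0.1]
opening: 0.041
grip_force: 40.5
```

Emit:
jog_arm([
  [0, 0, 0.2, 0, 0, 0],
  [0, 0, 0.4, 0, 0, 0],
  [0, 0, 0.6, 0, 0, 0],
  [0, 0, 0.7, 0, 0, 0],
  [0, 0, 0.75, 0, 0, 0],
  [0, 0, 0.78, 0, 0, 0],
  [0, 0, 0.79, 0, 0, 0],
  [0, 0, 0.79, 0, 0, 0],
  [0, 0, 0.79, 0, 0, 0],
])

```text
clock: 27.97
tool_pos: [0.6876, -0.0053, 0.0767]
tcp_rot: [3.141, -0.004, 0.033]
wrist_force: [0.8, 1.0, -0.2]
opening: 0.0409
grip_force: 40.5
```

Emit:
jog_arm([
  [0, 0, 0, 0, 0, 0],
  [0, 0, 0, 0, 0, 0],
  [0, 0, 0, 0, 0, 0],
  [0, 0, 0, 0, 0, 0],
  [0, 0, 0, 0, 0, 0],
  [0, 0, 0, 0, 0, 0],
], claw=-1)

```text
clock: 28.47
tool_pos: [0.6863, -0.005, 0.0746]
tcp_rot: [3.142, -0.0, 0.033]
wrist_force: [0.4, 0.4, -0.2]
opening: 0.0851
grip_force: 0.0
```

Emit:
jog_arm([
  [0, 0, -0.3, 0, 0, 0],
  [0, 0, -0.6, 0, 0, 0],
  [0, 0, -0.9, 0, 0, 0],
  [0, 0, -0.9, 0, 0, 0],
  [0, 0, -0.9, 0, 0, 0],
])

```text
clock: 28.88
tool_pos: [0.6895, -0.0054, 0.2164]
tcp_rot: [3.14, -0.012, 0.033]
wrist_force: [0.6, -0.6, -0.7]
opening: 0.0852
grip_force: 0.0
```

Emit:
jog_arm([
  [-0.95, 0.62, 0, 0, 0, 0],
  [-0.95, 0.62, 0, 0, 0, 0],
  [-0.95, 0.62, 0, 0, 0, 0],
  [-0.95, 0.62, 0, 0, 0, 0],
  [-0.95, 0.62, 0, 0, 0, 0],
  [-0.95, 0.62, 0, 0, 0, 0],
])

```text
clock: 29.38
tool_pos: [0.5439, -0.1034, 0.2074]
tcp_rot: [-3.14, 0.005, 0.03]
wrist_force: [0.3, -0.3, 0.8]
opening: 0.0855
grip_force: 0.0
```

```bash
python3 - <<'E'
from h import *
o,s=snap("wrist","w9"); a=(o,s);print(o['tool_pos'],o['tcp_rot'])
for n,p,lo,hi,r in(('smhub',[.408,-.1995,.032],(0,0,0),(180,255,80),16),('flask',[.37,-.33,.0],(40,60,30),(90,255,200),45)):
    sd=tuple(int(v) for v in proj(*a,p)[0])
    try: rr,c,st=seg(s,lo,hi,sd,r);print(n,sd,np.round(rr[0]),np.round(rr[1]),*rectw(o,s,c,p[2]))
    except Exception as e: print(n,sd,e)
E
```

```text
[ 0.54386332 -0.10337975  0.20735721] [-3.13979365  0.00454447  0.02961498]
smhub (376, 346) [377. 347.] [12. 13.] [ 407.9 -199.9   13.3   12.5] 43.8
flask (484, 357) [457. 325.] [0. 0.] [ 410.  -292.3    0.     0. ] 0.0
```

View pics/w9.png

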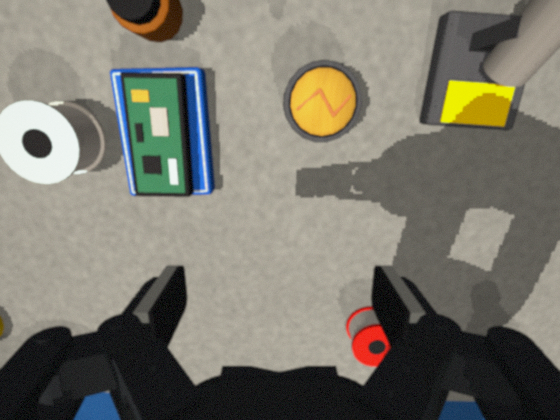

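Emit:
jog_arm([
  [-0.925, 0.615, 0, 0, 0, 0],
  [-0.925, 0.615, 0, 0, 0, 0],
  [-0.925, 0.615, 0, 0, 0, 0],
  [-0.925, 0.615, 0, 0, 0, 0],
  [-0.925, 0.615, 0, 0, 0, 0],
  [-0.925, 0.615, 0, 0, 0, 0],
])

```text
clock: 29.93
tool_pos: [0.4114, -0.2003, 0.2095]
tcp_rot: [-3.141, -0.001, 0.03]
wrist_force: [1.0, -0.3, 0.7]
opening: 0.0852
grip_force: 0.0
```

Emit:
jog_arm([
  [0, 0, 0.25, 0, 0, 0],
  [0, 0, 0.5, 0, 0, 0],
  [0, 0, 0.7, 0, 0, 0],
  [0, 0, 0.85, 0, 0, 0],
  [0, 0, 0.89, 0, 0, 0],
  [0, 0, 0.89, 0, 0, 0],
  [0, 0, 0.89, 0, 0, 0],
])

```text
clock: 30.52
tool_pos: [0.4129, -0.1993, 0.0765]
tcp_rot: [3.141, -0.001, 0.035]
wrist_force: [-0.0, 0.2, -0.1]
opening: 0.0853
grip_force: 0.0
```

Emit:
jog_arm([
  [0, 0, 0, 0, 0, 0],
  [0, 0, 0, 0, 0, 0],
  [0, 0, 0, 0, 0, 0],
  [0, 0, 0, 0, 0, 0],
  [0, 0, 0, 0, 0, 0],
  [0, 0, 0, 0, 0, 0],
  [0, 0, 0, 0, 0, 0],
  [0, 0, 0, 0, 0, 0],
  [0, 0, 0, 0, 0, 0],
  [0, 0, 0, 0, 0, 0],
], claw=1)

```text
clock: 31.35
tool_pos: [0.4123, -0.2, 0.0776]
tcp_rot: [3.14, -0.003, 0.033]
wrist_force: [0.6, 1.1, 5.0]
opening: 0.045
grip_force: 40.4
```

Emit:
jog_arm([
  [0, 0, -0.1, 0, 0, 0],
  [0, 0, -0.3, 0, 0, 0],
  [0, 0, -0.6, 0, 0, 0],
  [0, 0, -0.8, 0, 0, 0],
  [0, 0, -0.8, 0, 0, 0],
  [0, 0, -0.8, 0, 0, 0],
])

```text
clock: 31.85
tool_pos: [0.4127, -0.2006, 0.1991]
tcp_rot: [3.137, -0.006, 0.033]
wrist_force: [-0.3, 0.6, -1.6]
opening: 0.0451
grip_force: 41.3
```

Emit:
jog_arm([
  [0.63, -0.9, 0, 0, 0, 0],
  [0.63, -0.9, 0, 0, 0, 0],
  [0.63, -0.9, 0, 0, 0, 0],
  [0.63, -0.9, 0, 0, 0, 0],
  [0.63, -0.9, 0, 0, 0, 0],
])

```text
clock: 32.27
tool_pos: [0.5028, -0.056, 0.1947]
tcp_rot: [-3.138, 0.0, 0.039]
wrist_force: [-0.2, -0.4, -0.7]
opening: 0.0451
grip_force: 41.4
```

Emit:
jog_arm([
  [0.63, -0.9, 0, 0, 0, 0],
  [0.63, -0.9, 0, 0, 0, 0],
  [0.63, -0.9, 0, 0, 0, 0],
  [0.63, -0.9, 0, 0, 0, 0],
  [0.63, -0.9, 0, 0, 0, 0],
  [0.63, -0.9, 0, 0, 0, 0],
  [0.63, -0.9, 0, 0, 0, 0],
])

```text
clock: 32.85
tool_pos: [0.5898, 0.0763, 0.194]
tcp_rot: [3.141, 0.004, 0.033]
wrist_force: [-0.6, 0.6, -1.4]
opening: 0.0451
grip_force: 41.6
```

```bash
python3 - <<'E'
from h import *
for i in range(3):
    o,s=snap("wrist","w10"); print(o['tool_pos'],o['tcp_rot'])
E
```

```text
[0.58979166 0.07627793 0.19403578] [3.14121278 0.00423508 0.03342857]
[0.58976979 0.07569212 0.19437994] [3.14126993 0.00373549 0.03224427]
[0.58995277 0.07536575 0.1948444 ] [3.14137256e+00 2.83844482e-03 3.14382070e-02]
```

View pics/w10.png

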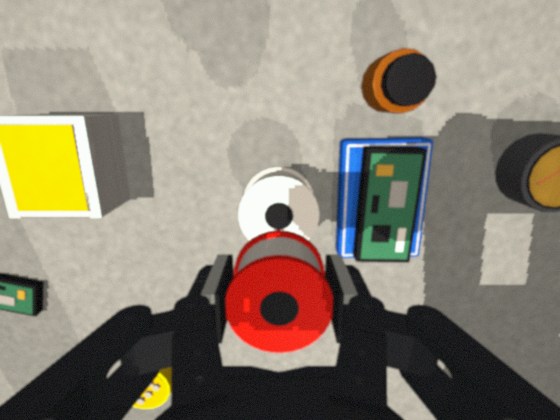

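```bash
python3 - <<'E'
from h import *
a=load('w10')
print('small',plane(*a,[(278,308)],.150),'big',plane(*a,[(279,215)],.04),'jar',plane(*a,[(409,78)],.048),'blockcorners',plane(*a,[(341,139),(432,138),(338,258)],.018).tolist())
E
```

```text
small [[0.58651821 0.07483956]] big [[0.58975903 0.07434408]] jar [[ 0.6867018  -0.00482631]] blockcorners [[0.644714079685317, 0.028858240540178784], [0.6476081415362647, -0.04021311181473265], [0.5447233850890378, 0.022357276521093435]]
```

Emit:
jog_arm([
  [0.022, 0, 0.15, 0, 0, 0],
  [0.022, 0, 0.3, 0, 0, 0],
  [0.022, 0, 0.4, 0, 0, 0],
  [0.022, 0, 0.46, 0, 0, 0],
  [0.022, 0, 0.49, 0, 0, 0],
  [0.022, 0, 0.51, 0, 0, 0],
  [0.022, 0, 0.52, 0, 0, 0],
  [0.022, 0, 0.52, 0, 0, 0],
  [0.022, 0, 0.52, 0, 0, 0],
])

```text
clock: 33.75
tool_pos: [0.5953, 0.0766, 0.1191]
tcp_rot: [3.142, -0.002, 0.033]
wrist_force: [-0.7, 0.4, -1.0]
opening: 0.045
grip_force: 41.6
```

Emit:
jog_arm([
  [0, 0, 0.007, 0, 0, 0],
  [0, 0, 0.014, 0, 0, 0],
  [0, 0, 0.014, 0, 0, 0],
  [0, 0, 0.014, 0, 0, 0],
])

```text
clock: 34.08
tool_pos: [0.5954, 0.0768, 0.1177]
tcp_rot: [3.141, -0.002, 0.033]
wrist_force: [-2.1, -0.8, 5.6]
opening: 0.0446
grip_force: 42.4
```

Light contact, so I'll release, retreat and check.

Emit:
jog_arm([
  [0, 0, 0, 0, 0, 0],
  [0, 0, 0, 0, 0, 0],
  [0, 0, 0, 0, 0, 0],
  [0, 0, 0, 0, 0, 0],
  [0, 0, 0, 0, 0, 0],
], claw=-0.7)

```text
clock: 34.5
tool_pos: [0.5945, 0.0767, 0.1157]
tcp_rot: [-3.142, 0.0, 0.033]
wrist_force: [-0.2, -0.8, 0.1]
opening: 0.0726
grip_force: 0.0
```

Emit:
jog_arm([
  [0, 0, -0.3, 0, 0, 0],
  [0, 0, -0.6, 0, 0, 0],
  [0, 0, -0.9, 0, 0, 0],
  [-0.3, 0.2, -1, 0, 0, 0],
  [-0.6, 0.4, -1, 0, 0, 0],
  [-0.6, 0.4, -1, 0, 0, 0],
  [-0.6, 0.4, -1, 0, 0, 0],
])

```text
clock: 35.08
tool_pos: [0.5029, 0.012, 0.2662]
tcp_rot: [3.14, 0.002, 0.031]
wrist_force: [0.4, -0.0, -0.4]
opening: 0.0726
grip_force: 0.0
```

```bash
python3 - <<'E'
from h import *
snap("scene","scene2")
for i in range(3): o,s=snap("wrist","w11")
print(o['tool_pos'],o['tcp_rot'],o['clock'])
E
```

```text
[0.50683015 0.01375977 0.26614139] [-3.14136710e+00 -1.12386214e-03  3.22150088e-02] 35.2333
```

View pics/w11.png

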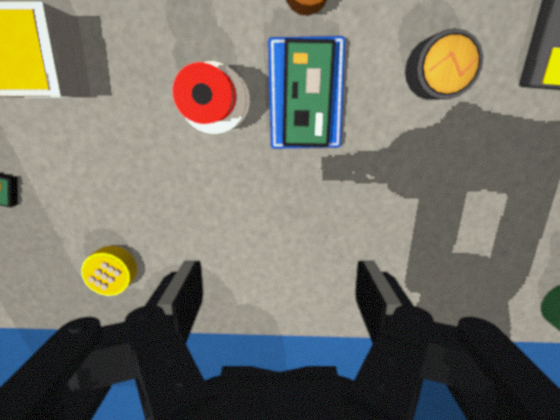

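View pics/scene2.png

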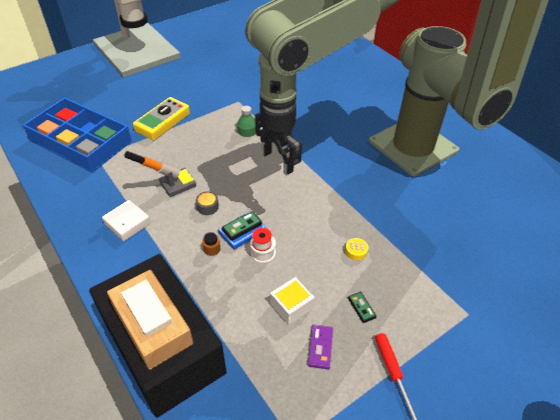

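```bash
python3 - <<'E'
from h import *
a=load('w11'); o,s=a
rr,c,st=seg(s,(0,0,170),(180,45,255),(217,100),45); 
# big top flange: circle through visible white right/bottom edge
w=plane(*a,c,.04); e=w[w[:,1]<w[:,1].min()+.004]; print('white min y',w[:,1].min(),'min x',w[:,0].min(), 'x at min y',e[:,0].mean())
print('small',plane(*a,[(202,94)],.072),'tin',plane(*a,[(450,65)],.036))
b=plane(*a,[(269,38),(346,37),(343,148),(271,147)],.018);p=plane(*a,[(285,41),(336,41),(332,148),(283,147)],.032);print('block',b.mean(0),'board',p.mean(0))
o,s=load('scene2');a=(o,s);print('scene small',plane(*a,[(262,234)],.072),'jar',plane(*a,[(210,238)],.048))
for p in [(.5895,.075,.0)]: pass
E
```

```text
white min y 0.04355450883316016 min x 0.5488326527779445 x at min y 0.5876418470363193
small [[0.59175676 0.07570792]] tin [[ 0.6232986  -0.13163619]]
block [ 0.595309   -0.01106368] board [ 0.59354293 -0.01150164]
scene small [[0.58913898 0.07512867]] jar [[ 0.68661581 -0.00189119]]
```

```bash
python3 -c "
from rig import bot
print(bot.sign_off())"
```

```text
the job is handed in; nothing more can be done
None
```

I handed the job in at about 35 s of robot time. My last camera measurements put the board, both reels, the jar and the tin within tolerance, and I never touched the flask or screw tin. Sign-off returned no verdict.

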